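# Set the jig's tilting fence upright with an engineer's square

## Task

The fence of the trimming jig has been left leaning in over its base plate, and its plywood facing has been planed, so nobody knows just where the face now stands. Take the engineer's square, set it gently on the base plate, and with its stock pressed flat on the plate push its blade against the fence until the square has swung the fence back and lies flush up the whole face; hold it there for a second with a firm but gentle hand (about 10 N on each face; a shove of 30 N would strain the fence). Then stand the square back upright on the bench, off the plate, leaving the fence square; do not touch the fence with anything but the square, nor disturb the other things.

Things in the scene. Friction and masses are not known exactly. Their poses are not given: they have to be found in the camera images.
- square: bare steel engineer's square, about 0.42 kg, upright on its stock. Origin: centre of the stock's underside; x along the stock to the blade end, z up. Stock 138 mm long (x -70 to +68), 20 mm thick (y), 30 mm tall; grip across the 20 mm from above. Blade 4 mm thick, x +43 to +70 mm, top 114 mm above the underside; its outer edge x = +70 mm is the working edge, square to the underside
- stock_grip (a point): good place to grip the square: x -15 mm, 24 mm above the underside (58 mm clear of the blade); axes as the square's
- blade_edge (a point): point on the blade's outer working edge, 60 mm above the square's underside; axes as the square's
- plate: slotted dark grey iron base plate of the trimming jig, 230 mm (x) by 200 mm (y) by 20 mm thick, fixed to the bench. Origin: centre of its underside, at bench height; its top is 20 mm higher. x points from the open side towards the fence, square to the fence. A tall wood lathe stands left of it; keep clear of it
- brackets: fence unit on the plate: an aluminium leaf faced with a plywood board, tilting between two end brackets with black clamp knobs (84 to 114 mm from the middle). Origin: on the plate's top, midway along the fence, under the pivot; axes as the plate's; the square comes from -x. Upright, the board's face stands at x = -6 to -18 mm: it gets re-planed and its thickness is not known, so feel for it
- fence (a joint): lean of the fence; pivot axis along y, 8.5 mm above the plate. Its board is 150 mm long (y), from 6 to 93 mm above the plate. 0 = face square to the plate; negative = leaning in to -x (starts -0.20 to -0.10 rad). Its clamp is nipped: it turns stiffly (about 5 N at the top edge) and stays put. At 0 a square standing flat meets the whole face and the pivot bears any further push
- blank_short: bystander: sawn wooden turning blank 42x130x42 mm lying on the bench right of the jig
- offcut: bystander: small brown wooden offcut 28x62x22 mm on the bench, left of the square

How it is judged:
By the outcome, as a careful person would: the job done as asked, in the order asked, and still so for the second after the job is handed in, with the robot touching nothing.
It also fails if it takes over 67 s, if anything falls off the work surface, if the arm or the gripper's body presses on something with over 40 N, if the wrist force passes 120 N, or if a joint passes its speed limit or range.

## Robot

A 7-joint arm with a two-finger parallel gripper is mounted at the origin on a cart in front of the work surface, level with it; the furniture and walls round the work are solid. World frame = base frame: x ahead of the robot, y to its left, z up, the work surface at z = 0. Lengths are in m, angles in rad, forces in N, time in s.
With the tool pointing down it reaches from about 0.4 to 0.875 m from the base axis. Payload 19.3 kg.
Tool frame: the origin (TCP) lies midway between the tips of the shut fingers; the grasp point (between the pads) lies 19 mm behind it; z points along the fingers, y is the line along which they close (so a half turn about z gives the same grasp; the last joint's range is limited). The gripper opens to 85 mm and grips with 20 to 120 N. Pads are 22 mm wide; open, the fingers measure 114 mm over their backs; the gripper's body (76 mm by 85 mm) begins 54 mm behind the grasp point. The pads swing forward as they close: fully open they stand 13 mm farther back than shut.
Start: joints at [1.111, 0.521, -0.036, 1.599, 0.021, 1.021, -0.113], TCP at [0.237, -0.578, 0.231] pointing down, gripper open.
Joint ranges: [-2.91, 2.91], [-0.3, 2.13], [-1.5, 1.42], [0.17, 2.43], [-1.26, 4.41], [0.16, 1.93], [-2.52, 2.52]. Speed limits (rad/s): [1.89, 1.89, 2.39, 2.39, 3.01, 3.01, 3.01].

## Interface

Orientations are given as [roll, pitch, yaw] about the fixed x, y, z axes, in that order (R = Rz(yaw) Ry(pitch) Rx(roll)).
In Python, from workcell import bot gives the robot as it stands.
- The arm moves only by the tool move_arm, never from a script. Its argument "moves" is a list that holds one entry, the list of rows, each a list of 7 numbers: the opening, from 0 (shut) to 1 (fully open), then the shift along the tool's x, y, z in units of 1000 mm (1.0 is 1000 mm), then the turn, a rotation vector about the tool's x, y, z in units of 2 pi rad (1.0 is 2 pi rad). A call has 1 to 5 rows; each row is the pose to reach, as a shift and turn from the pose commanded when the call began, along the tool's axes at that moment, turning the shorter way round; what a row does not reach only later rows make up. A row lasts 1/10 s, in which the tool goes at most 50 mm and 8.59 degrees, less where a joint would pass 70% of its speed; a pose out of reach is approached as far as the arm can. A call with a number of a shift or a turn outside -1 to 1 is refused whole. A call with a gripper value outside its range is refused whole. The fingers move at their own pace and stop on an object; "force" is the grip in N (left out, the last holds). Time passes only in rows, so rows that repeat a pose let the fingers close. It gives the time, the measured TCP pose, the force, the opening and the grip force at its end, in the units of the state.
- bot.observe(): the state, without advancing time (a new reading comes with each control period).
- bot.grab_frame(name): name is "scene" or "top"; returns the picture (400x640x3 uint8, red, green, blue); there is no depth.
- bot.camera_params(name): a dict with "vertical_fov" (degrees; the focal length in pixels is half the picture's height over the tangent of half this angle, whatever the lens; pixels are square), "cx", "cy" (the principal point, pixels), "R" (3x3) and "t" (3): a world point X has camera coordinates R X + t. Camera axes: x right, y down, z forward; pixel columns grow to the right and rows downward; lengths in m; the calibration is good to about 2 mm. A picture is of the moment at which its call begins. camera_params takes no time and is no camera call.
- bot.job_done(): hands the job in; it is judged then, once.
The state is a dict: "clock": time; "qpos": joint angles; "qd": joint speeds; "joint_efforts": joint torques, N m; "position": TCP position; "tool_rot": TCP orientation; "force": force on the tool from outside, world axes, zero at the start; "moment": the same for the moment, N m; "grip_width": finger opening in m; "finger_force": force on a finger pad.
Only numpy, scipy, OpenCV 4.12 (cv2) and the standard library are available. Lean on these libraries where they do the work, as an engineer would, in place of code of your own. Each camera call takes 0.05 s, during which the arm holds its last target. There are 200 camera calls.

## Working session

There is one attempt and no reset: what is moved stays moved. The work goes in short steps, Python scripts to look and compute and a tool call to move; the robot and the scene stay as the last step left them, time stands still between calls to the robot, and variables do not carry over. Pictures are saved under pics/ and viewed, at most 11 in all, crops included, and the job is handed in when it is done.

Besides the shell and the picture viewer there is one more tool, called after "Call:" in YAML: its name, and indented under it one key for each argument. move_arm: Moves the arm, as the interface text tells. Shifts and turns lie within -1 to 1; 1 stands for 1000 mm of shift or 2 pi rad of turn. Its arguments: {"type":"object","properties":{"moves":{"type":"array"},"force":{"type":"number"}},"required":["moves"]}

```bash
mkdir -p pics; ls; python3 - <<'E'
from workcell import bot
import cv2
for n in("scene","top"):
    p=bot.camera_params(n);print(n,p)
    cv2.imwrite(f"pics/{n}0.png",bot.grab_frame(n)[:,:,::-1])
print(bot.observe())
E
```

```text
pics
scene {'vertical_fov': 56.27316283324162, 'cx': 317.7533590823309, 'cy': 203.80595460697785, 'R': array([[-0.78715827, -0.61657298, -0.01481966],
       [-0.34999726,  0.46635666, -0.81241208],
       [ 0.50782258, -0.63431004, -0.58289535]]), 't': array([0.27922445, 0.37861891, 0.44651357])}
top {'vertical_fov': 56.31663164804069, 'cx': 318.47758718608776, 'cy': 202.53000561821102, 'R': array([[ 0.00140293, -0.99995467,  0.00941721],
       [-0.98772045, -0.00285685, -0.15620545],
       [ 0.15622527, -0.00908243, -0.98767969]]), 't': array([-0.26463571,  0.56577184,  0.82704114])}
{'clock': 0.1, 'qpos': array([ 1.11083766,  0.52196082, -0.03633305,  1.59992931,  0.02118611,
        1.02110275, -0.11277742]), 'qd': array([-0.0008975 , -0.00165041,  0.00091154, -0.0006582 ,  0.00020268,
        0.00085658, -0.00084285]), 'joint_efforts': array([ 6.91500813e-03, -9.28476620e+01,  1.98583290e+00, -3.70521891e+01,
        1.83310074e-02,  5.48965894e-03,  2.16068793e-04]), 'position': array([ 0.2373422 , -0.57786297,  0.230787  ]), 'tool_rot': array([-3.14057831e+00,  5.60000267e-05,  3.89767515e-01]), 'force': array([-0.5674325 ,  0.52191169,  0.7630657 ]), 'moment': array([ 0.00749147,  0.02597047, -0.03126958]), 'finger_force': 0.0, 'grip_width': 0.08563133053709354}
```

View pics/scene0.png

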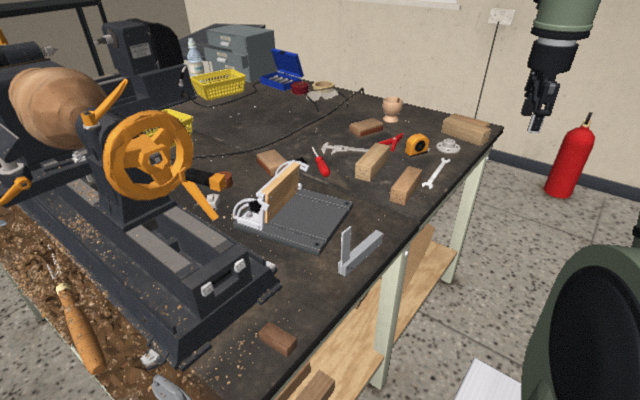

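View pics/top0.png

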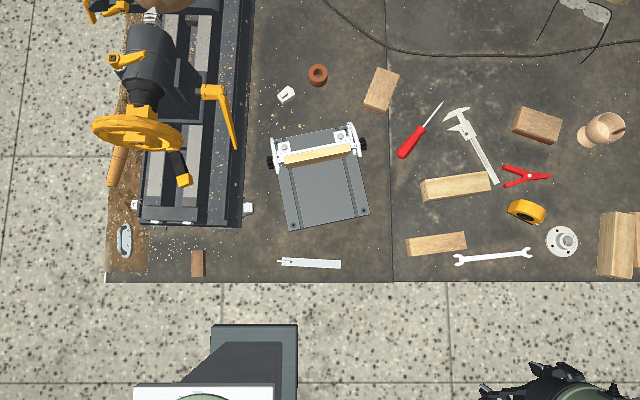

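The scene view shows the square with its blade at about (345,248) and its stock running to (382,237). The fence is at (280,190) and the plate at about (295,215). In the top view the square spans (278..341, 263) with its blade end left, the plate is near (323,185), and the fence board is at (318,154).

```bash
python3 - <<'E'
import cv2,numpy as np
t=cv2.imread("pics/top0.png");s=cv2.imread("pics/scene0.png")
a=cv2.resize(t[120:280,250:390],None,fx=3.7,fy=3.7,interpolation=cv2.INTER_CUBIC)
b=cv2.resize(s[150:290,225:395],None,fx=4.5,fy=4.2,interpolation=cv2.INTER_CUBIC)
cv2.imwrite("pics/ta.png",a);cv2.imwrite("pics/sb.png",b)
E
cat > h.py <<'E'
import numpy as np,cv2
from workcell import bot
def cam(n):
    p=bot.camera_params(n);f=200/np.tan(np.radians(p["vertical_fov"]/2))
    return p["R"],p["t"],f,p["cx"],p["cy"]
def ray(n,u,v):
    R,t,f,cx,cy=cam(n);d=R.T@np.array([(u-cx)/f,(v-cy)/f,1]);return -R.T@t,d/np.linalg.norm(d)
def onz(n,u,v,z):
    c,d=ray(n,u,v);return c+d*(z-c[2])/d[2]
def tri(a,b):
    (c1,d1),(c2,d2)=ray("top",*a),ray("scene",*b)
    k=np.linalg.lstsq(np.c_[d1,-d2],c2-c1,rcond=None)[0]
    p,q=c1+k[0]*d1,c2+k[1]*d2;return (p+q)/2,np.linalg.norm(p-q)
def proj(n,X):
    R,t,f,cx,cy=cam(n);x=R@np.array(X)+t;return np.array([cx+f*x[0]/x[2],cy+f*x[1]/x[2]])
E
```

```text
(no output)
```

View pics/ta.png

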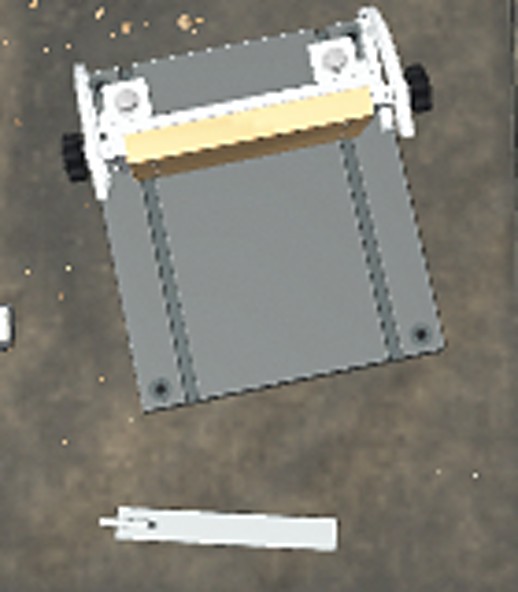

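View pics/sb.png

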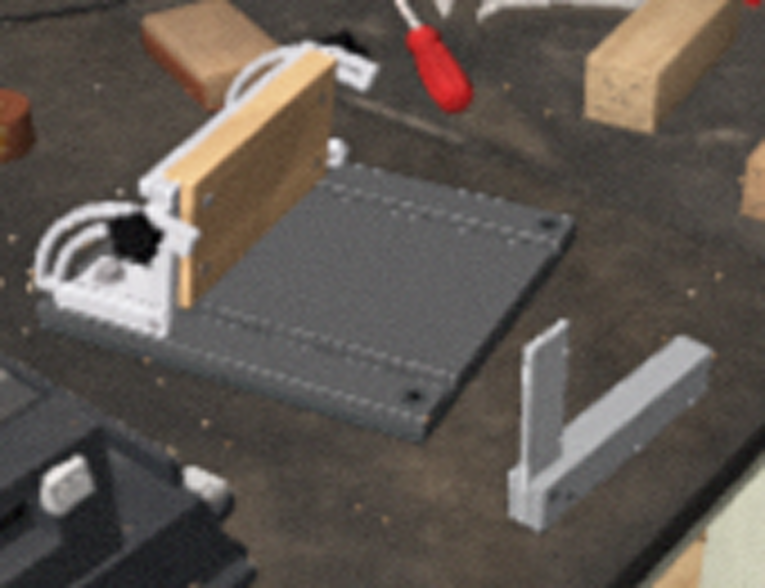

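The top crop shows the stock top at about (118,507)-(337,518)-(335,550)-(117,540), the blade tip at (100,522), and the plate's open-side corners at (145,411) and (443,348). The scene crop shows the blade top at (527,345)-(567,320), the stock's right end top at (685,337)/(712,350), and the plate's top corners at (421,424) and (574,222).

```bash
python3 - <<'E'
from h import *
np.set_printoptions(precision=4,suppress=True)
T=lambda u,v:(250+u/3.7,120+v/3.7)
S=lambda u,v:(225+u/4.5,150+v/4.2)
print("tri A near-left plate",tri(T(145,409),S(421,424)))
print("tri B near-right plate",tri(T(443,347),S(574,220)))
print("stock right far",tri(T(337,518),S(685,337)))
print("stock right near",tri(T(335,549),S(712,350)))
print("blade tip",tri(T(100,522),S(527,345)))
A,B=onz("top",*T(145,409),.02),onz("top",*T(443,347),.02)
print(A,B,np.linalg.norm(A-B))
c=[onz("top",*T(*p),.03) for p in((118,507),(337,518),(335,550),(117,540))]
c=np.array(c);print(c,np.linalg.norm(c[0]-c[1]),np.linalg.norm(c[1]-c[2]))
ex=(c[0]+c[3]-c[1]-c[2])[:2];print("sq yaw",np.arctan2(ex[1],ex[0]))
print("sq centre",c.mean(0))
y=A-B;yaw=np.arctan2(y[1],y[0])-np.pi/2;print("plate yaw",yaw)
m=(A+B)/2;R=np.array([np.cos(yaw),np.sin(yaw)]);print("plate centre",m[:2]+.115*R)
for q in((130,160),(372,98),(125,128),(372,92)):print("fence top z~.113",onz("top",*T(*q),.112))
print(tri(T(125,160),S(192,185)),tri(T(373,108),S(336,62)))
E
```

```text
tri A near-left plate (array([ 0.5037, -0.1935,  0.0109]), np.float64(0.0002458968636513226))
tri B near-right plate (array([ 0.5443, -0.3875,  0.0136]), np.float64(0.00012035835511809662))
stock right far (array([ 0.4325, -0.3175,  0.0233]), np.float64(0.0031122845436431356))
stock right near (array([ 0.4143, -0.3154,  0.0247]), np.float64(0.0005800160892263916))
blade tip (array([ 0.4312, -0.1758,  0.113 ]), np.float64(0.0004566688964967968))
[ 0.5028 -0.1942  0.02  ] [ 0.5434 -0.3866  0.02  ] 0.19662502745205546
[[ 0.4404 -0.1788  0.03  ]
 [ 0.4338 -0.3163  0.03  ]
 [ 0.414  -0.3149  0.03  ]
 [ 0.42   -0.1785  0.03  ]] 0.1376606987603034 0.019840231205905473
sq yaw 1.5247562817206497
sq centre [ 0.4271 -0.2471  0.03  ]
plate yaw 0.20803374323395896
plate centre [ 0.6357 -0.2666]
fence top z~.113 [ 0.6428 -0.1896  0.112 ]
fence top z~.113 [ 0.6815 -0.3335  0.112 ]
fence top z~.113 [ 0.6623 -0.1864  0.112 ]
fence top z~.113 [ 0.6852 -0.3336  0.112 ]
(array([ 0.6423, -0.1874,  0.1088]), np.float64(0.0031496232860917027)) (array([ 0.6763, -0.3359,  0.1034]), np.float64(0.003876043894584461))
```

```bash
cat >> h.py <<'E'
from scipy.spatial.transform import Rotation as Ro
np.set_printoptions(precision=4,suppress=True)
def go(pos,yaw,frm=None,fyaw=None):
    """shift, turn in move units from the present (or given) pose; tool down"""
    o=bot.observe();p=o["position"] if frm is None else np.array(frm)
    R0=Ro.from_euler("xyz",o["tool_rot"]) if fyaw is None else Ro.from_euler("xyz",[np.pi,0,fyaw])
    R1=Ro.from_euler("xyz",[np.pi,0,yaw])
    print("shift",R0.inv().apply(np.array(pos)-p),"turn",(R0.inv()*R1).as_rotvec()/2/np.pi)
PY=.208;PC=np.array([.6357,-.2666])
def pl(x,y): # plate->world
    c,s=np.cos(PY),np.sin(PY);return PC+[c*x-s*y,s*x+c*y]
def inpl(p):
    c,s=np.cos(PY),np.sin(PY);d=np.array(p[:2])-PC;return np.array([c*d[0]+s*d[1],-s*d[0]+c*d[1]])
E
python3 - <<'E'
from h import *
T=lambda u,v:(250+u/3.7,120+v/3.7)
a,b=onz("top",*T(147,180),.026),onz("top",*T(345,138),.026)
print("bottom",inpl(a),inpl(b))
for q in((127,161),(372,108)):print("top edge",inpl(onz("top",*T(*q),.112)))
for e in(((104,190),(145,409)),((396,130),(443,347)),((153,182),(191,400)),((345,140),(396,355))):
    d=onz("top",*T(*e[0]),.02)-onz("top",*T(*e[1]),.02);print("side yaw",np.arctan2(d[1],d[0]))
go([.4264,-.2611,.12],1.525)
E
```

```text
bottom [0.0313 0.0677] [ 0.0328 -0.0654]
top edge [0.0226 0.0757]
top edge [ 0.0249 -0.0736]
side yaw 0.1980731203822895
side yaw 0.19285773194259478
side yaw 0.18050441399335904
side yaw 0.21775415802528852
shift [ 0.2952 -0.2211  0.111 ] turn [-0.0001 -0.0001 -0.1807]
```

Call:
move_arm:
  moves:
    - [[0.6,0.295,-0.221,0.05,0,0,-0.181],[0.6,0.295,-0.221,0.05,0,0,-0.181],[0.6,0.295,-0.221,0.05,0,0,-0.181],[0.6,0.295,-0.221,0.05,0,0,-0.181],[0.6,0.295,-0.221,0.05,0,0,-0.181]]
  force: 50

```text
clock: 0.6
position: [0.365, -0.3635, 0.1974]
tool_rot: [-3.142, 0.0, 1.146]
force: [1.4, -1.0, -0.8]
grip_width: 0.0515
finger_force: 0.0
```

```bash
python3 - <<'E'
from h import *
print(bot.observe()["position"]);go([.4264,-.2611,.14],1.525)
E
```

```text
[ 0.365  -0.3635  0.1974]
shift [0.1187 0.0138 0.0574] turn [-0.      0.     -0.0603]
```

Call:
move_arm:
  moves:
    - [[0.6,0.118,0.014,0.057,0,0,-0.06],[0.6,0.118,0.014,0.057,0,0,-0.06],[0.6,0.118,0.014,0.057,0,0,-0.06],[0.6,0.118,0.014,0.057,0,0,-0.06],[0.6,0.118,0.014,0.057,0,0,-0.06]]

```text
clock: 1.1
position: [0.4263, -0.2638, 0.1404]
tool_rot: [-3.141, -0.0, 1.517]
force: [-1.1, 0.1, 0.0]
grip_width: 0.0512
finger_force: 0.0
```

```bash
python3 - <<'E'
from h import *
print(bot.observe());go([.4264,-.2611,.007],1.525)
t=bot.grab_frame("top");s=bot.grab_frame("scene")
b=cv2.resize(np.hstack([t[210:300,250:370],s[180:300,310:430][15:105]]),None,fx=3.2,fy=3.2)
cv2.imwrite("pics/c1.png",b[:,:,::-1])
E
```

```text
{'clock': 1.1, 'qpos': array([ 0.7152,  0.4757, -0.365 ,  1.9906,  0.2507,  0.7191,  0.1434]), 'qd': array([ 0.0284, -0.0149,  0.0186, -0.0079, -0.0016,  0.0045,  0.0001]), 'joint_efforts': array([ -3.2238, -76.0546,  -6.0163, -27.032 ,  -0.0101,  -0.1999,
        -0.021 ]), 'position': array([ 0.4263, -0.2638,  0.1404]), 'tool_rot': array([-3.1407, -0.0004,  1.5168]), 'force': array([-1.0957,  0.0723,  0.0416]), 'moment': array([-0.0556, -0.0379,  0.0134]), 'finger_force': 0.0, 'grip_width': 0.05116738398267228}
shift [0.0027 0.     0.1334] turn [-0.0001 -0.0001 -0.0013]
```

View pics/c1.png

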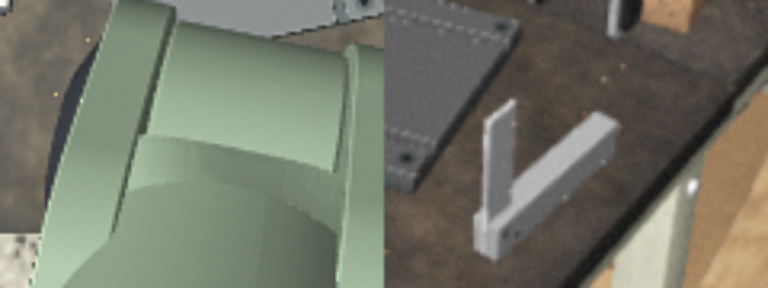

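The arm hides the square in the top view. The scene view shows the square undisturbed, with its blade at about (500,150) in the crop and the finger above it. I'm descending.

Call:
move_arm:
  moves:
    - [[0.6,0.003,0,0.04,0,0,-0.0013],[0.6,0.003,0,0.08,0,0,-0.0013],[0.6,0.003,0,0.11,0,0,-0.0013],[0.6,0.003,0,0.133,0,0,-0.0013],[0.6,0.003,0,0.133,0,0,-0.0013]]

```text
clock: 1.7
position: [0.425, -0.2614, 0.0058]
tool_rot: [-3.138, -0.001, 1.523]
force: [0.2, 0.8, 1.7]
grip_width: 0.0511
finger_force: 0.0
```

```bash
python3 - <<'E'
from h import *
go([.4264,-.2611,.007],1.525)
s=bot.grab_frame("scene")
cv2.imwrite("pics/c2.png",cv2.resize(s[170:290,310:430],None,fx=4.5,fy=4.5)[:,:,::-1])
E
```

```text
shift [ 0.0003  0.0014 -0.0012] turn [-0.0005 -0.0002 -0.0003]
```

View pics/c2.png

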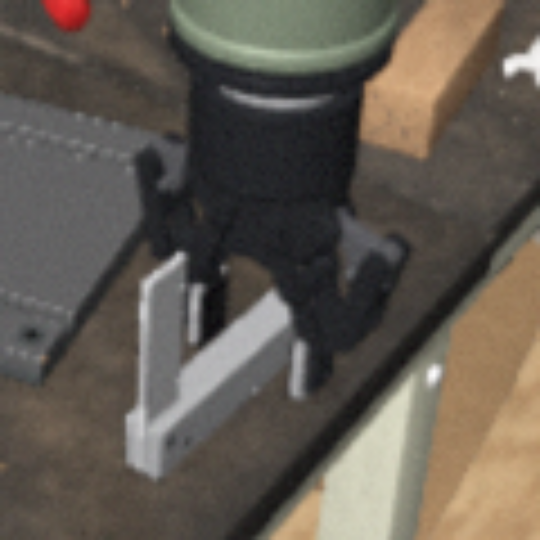

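The fingers straddle the stock, with pads at (195,310) and (300,365), clear of the blade at (165,340). I'm closing, with TCP at about 8 mm because the pads swing forward as they shut.

Call:
move_arm:
  moves:
    - [[0.3,0,0.001,-0.002,0,0,0],[0.1,0,0.001,-0.002,0,0,0],[0.1,0,0.001,-0.002,0,0,0],[0.1,0,0.001,-0.002,0,0,0],[0.1,0,0.001,-0.002,0,0,0]]
  force: 60

```text
clock: 2.25
position: [0.4284, -0.2619, 0.0114]
tool_rot: [3.139, 0.002, 1.524]
force: [-1.9, 0.7, 15.9]
grip_width: 0.0186
finger_force: 58.7
```

Call:
move_arm:
  moves:
    - [[0.0,0,0,-0.02,0,0,0],[0.0,0,0,-0.06,0,0,0],[0.0,0,0,-0.06,0,0,0],[0.0,0,0,-0.06,0,0,0]]

```text
clock: 2.65
position: [0.4279, -0.2618, 0.0707]
tool_rot: [3.14, 0.001, 1.524]
force: [0.5, 0.8, -5.1]
grip_width: 0.0187
finger_force: 60.5
```

```bash
python3 - <<'E'
from h import *
o=bot.observe();print(o["force"],o["moment"],o["grip_width"],o["position"],o["tool_rot"])
s=bot.grab_frame("scene")
cv2.imwrite("pics/c3.png",cv2.resize(s[150:290,290:430],None,fx=4,fy=4)[:,:,::-1])
g=pl(-.075,0);print(g);go([*g,.075],.203)
E
```

```text
[ 0.5418  0.7892 -5.1054] [-0.1146  0.0625 -0.0131] 0.018725861551565377 [ 0.4279 -0.2618  0.0707] [3.1396 0.0013 1.5241]
[ 0.5623 -0.2821]
shift [-0.0144  0.1357 -0.0051] turn [0.0001 0.     0.2103]
```

View pics/c3.png

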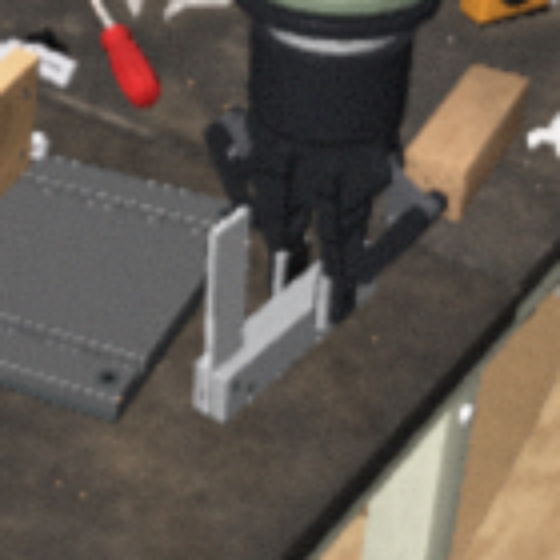

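Lifted cleanly and level, with the blade at (228,285) in the crop. Next I turn and carry it over the plate, with TCP at plate x -90 mm.

```bash
python3 - <<'E'
from h import *
g=pl(-.09,0);print(g);go([*g,.075],.203)
E
```

```text
[ 0.5476 -0.2852]
shift [-0.0182  0.1212 -0.0051] turn [0.0001 0.     0.2103]
```

Call:
move_arm:
  moves:
    - [[0,-0.003,0.02,-0.005,0,0,0.021],[0,-0.006,0.04,-0.005,0,0,0.042],[0,-0.008,0.055,-0.005,0,0,0.063],[0,-0.01,0.065,-0.005,0,0,0.084],[0,-0.012,0.075,-0.005,0,0,0.105]]

```text
clock: 3.2
position: [0.5018, -0.2763, 0.0733]
tool_rot: [-3.14, 0.001, 0.86]
force: [0.0, 0.5, -4.9]
grip_width: 0.0187
finger_force: 60.5
```

```bash
python3 - <<'E'
from h import *
g=pl(-.09,0);go([*g,.075],.203)
E
```

```text
shift [ 0.0232  0.0406 -0.0018] turn [-0.0002  0.0002  0.1046]
```

Call:
move_arm:
  moves:
    - [[0,0.005,0.008,-0.002,0,0,0.021],[0,0.01,0.016,-0.002,0,0,0.042],[0,0.014,0.024,-0.002,0,0,0.063],[0,0.019,0.032,-0.002,0,0,0.084],[0,0.023,0.04,-0.002,0,0,0.105]]

```text
clock: 3.7
position: [0.547, -0.2846, 0.0752]
tool_rot: [-3.141, 0.002, 0.2]
force: [0.6, -0.2, -4.5]
grip_width: 0.0186
finger_force: 60.5
```

```bash
python3 - <<'E'
from h import *
o=bot.observe();print(o["position"],o["tool_rot"],inpl(o["position"]))
g=pl(-.09,0);go([*g,.036],.203)
t,s=bot.grab_frame("top"),bot.grab_frame("scene")
a=np.hstack([t[120:260,250:390],s[150:290,230:370]])
cv2.imwrite("pics/c4.png",cv2.resize(a,None,fx=2.8,fy=2.8)[:,:,::-1])
E
```

```text
[ 0.547  -0.2846  0.0752] [-3.1408  0.0021  0.2003] [-0.0905  0.0007]
shift [0.0006 0.0007 0.0392] turn [-0.0001  0.0003 -0.0004]
```

View pics/c4.png

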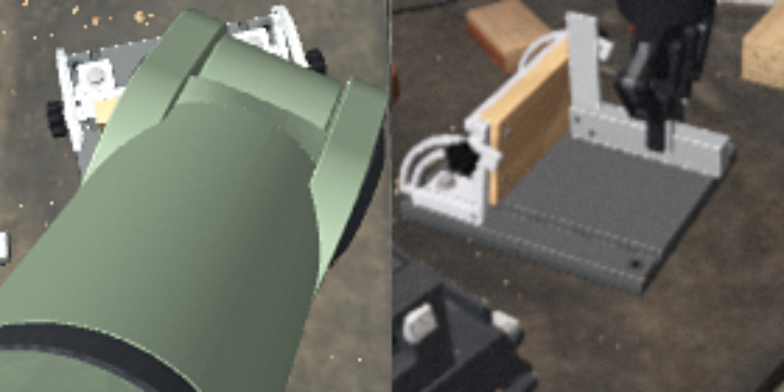

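The square stands over the plate in front of the fence, with its blade at (583,60) in the crop and clear of the board at (540,110). I'm lowering gently.

Call:
move_arm:
  moves:
    - [[0,0,0.0005,0.015,0,0,0],[0,0,0.0005,0.03,0,0,0],[0,0,0.0005,0.037,0,0,0],[0,0,0.0005,0.039,0,0,0],[0,0,0.0005,0.039,0,0,0]]

```text
clock: 4.3
position: [0.5471, -0.2854, 0.0372]
tool_rot: [-3.141, 0.001, 0.206]
force: [0.1, -0.4, -3.5]
grip_width: 0.0184
finger_force: 60.4
```

Call:
move_arm:
  moves:
    - [[0,0,0,0.001,0,0,0],[0,0,0,0.002,0,0,0],[0,0,0,0.003,0,0,0],[0,0,0,0.003,0,0,0]]

```text
clock: 4.7
position: [0.5475, -0.2854, 0.0348]
tool_rot: [3.142, -0.0, 0.206]
force: [0.6, 0.1, -5.8]
grip_width: 0.0189
finger_force: 60.4
```

Call:
move_arm:
  moves:
    - [[0,0,0,0.001,0,0,0],[0,0,0,0.002,0,0,0],[0,0,0,0.002,0,0,0]]

```text
clock: 5.0
position: [0.5474, -0.2854, 0.0326]
tool_rot: [-3.141, 0.0, 0.205]
force: [-0.1, 0.3, -4.3]
grip_width: 0.0185
finger_force: 60.4
```

Call:
move_arm:
  moves:
    - [[0,0,0,0.0005,0,0,0],[0,0,0,0.001,0,0,0],[0,0,0,0.001,0,0,0]]

```text
clock: 5.3
position: [0.5475, -0.2855, 0.0317]
tool_rot: [3.142, 0.0, 0.205]
force: [-0.3, 0.4, -4.2]
grip_width: 0.0187
finger_force: 60.5
```

Call:
move_arm:
  moves:
    - [[0,0,0,0.0005,0,0,0],[0,0,0,0.001,0,0,0],[0,0,0,0.001,0,0,0]]

```text
clock: 5.6
position: [0.5475, -0.2855, 0.0315]
tool_rot: [3.142, -0.0, 0.205]
force: [-4.6, 2.3, 12.7]
grip_width: 0.0188
finger_force: 62.7
```

Call:
move_arm:
  moves:
    - [[0,0.004,0,-0.0005,0,0,0],[0,0.009,0,-0.0005,0,0,0],[0,0.014,0,-0.0005,0,0,0],[0,0.018,0,-0.0005,0,0,0],[0,0.018,0,-0.0005,0,0,0]]

```text
clock: 6.1
position: [0.5658, -0.282, 0.0316]
tool_rot: [3.141, -0.0, 0.206]
force: [-1.3, -1.7, 3.2]
grip_width: 0.0186
finger_force: 61.7
```

Call:
move_arm:
  moves:
    - [[0,0.001,0,0,0,0,0],[0,0.002,0,0,0,0,0],[0,0.003,0,0,0,0,0],[0,0.004,0,0,0,0,0]]

```text
clock: 6.5
position: [0.5687, -0.2815, 0.0316]
tool_rot: [3.141, 0.001, 0.205]
force: [-8.1, -1.4, 8.1]
grip_width: 0.0187
finger_force: 62.3
```

Call:
move_arm:
  moves:
    - [[0,0.0005,0,0,0,0,0],[0,0.001,0,0,0,0,0],[0,0.0015,0,0,0,0,0],[0,0.002,0,0,0,0,0]]

```text
clock: 6.9
position: [0.5706, -0.2811, 0.0315]
tool_rot: [3.141, 0.001, 0.205]
force: [-6.8, -1.7, 8.6]
grip_width: 0.0187
finger_force: 62.2
```

```bash
python3 - <<'E'
from h import *
o=bot.observe();print(o["position"],o["tool_rot"],inpl(o["position"]),o["moment"])
s=bot.grab_frame("scene")
cv2.imwrite("pics/c5.png",cv2.resize(s[140:250,230:370],None,fx=5,fy=5,interpolation=cv2.INTER_CUBIC)[:,:,::-1])
E
```

```text
[ 0.5706 -0.2811  0.0315] [3.1412 0.0008 0.2049] [-0.0667 -0.0008] [-0.3536  1.5916  0.0624]
```

View pics/c5.png

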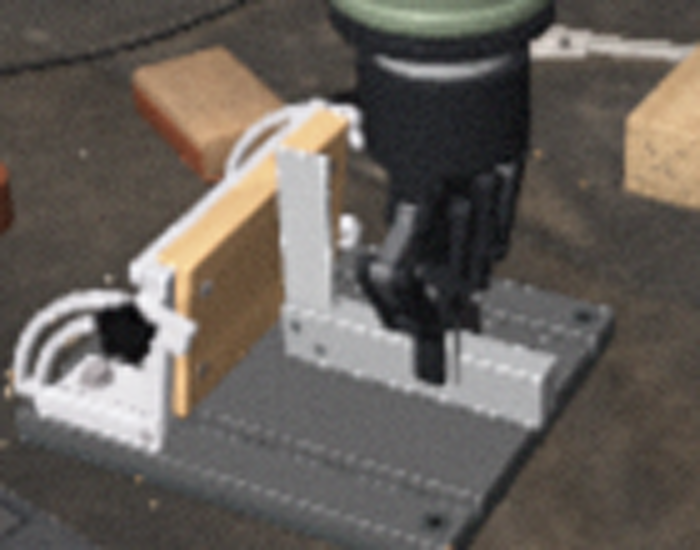

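The blade meets the board near its top edge, at (285,160), with the stock flat on the plate. I'm pushing on slowly.

Call:
move_arm:
  moves:
    - [[0,0.0007,0,0,0,0,0],[0,0.0014,0,0,0,0,0],[0,0.0021,0,0,0,0,0],[0,0.0028,0,0,0,0,0],[0,0.0035,0,0,0,0,0]]

```text
clock: 7.45
position: [0.5725, -0.2809, 0.0315]
tool_rot: [-3.141, 0.003, 0.204]
force: [-15.1, -2.2, 14.5]
grip_width: 0.0186
finger_force: 63.1
```

Call:
move_arm:
  moves:
    - [[0,0.0005,0,0,0,0,0],[0,0.001,0,0,0,0,0],[0,0.0015,0,0,0,0,0],[0,0.002,0,0,0,0,0]]

```text
clock: 7.85
position: [0.5748, -0.2804, 0.0315]
tool_rot: [3.142, 0.003, 0.204]
force: [-14.4, -2.6, 13.9]
grip_width: 0.0185
finger_force: 62.9
```

Call:
move_arm:
  moves:
    - [[0,0.0005,0,0,0,0,0],[0,0.001,0,0,0,0,0],[0,0.0015,0,0,0,0,0]]

```text
clock: 8.15
position: [0.5763, -0.2802, 0.0315]
tool_rot: [3.141, 0.003, 0.204]
force: [-14.4, -2.2, 13.7]
grip_width: 0.0187
finger_force: 62.9
```

Call:
move_arm:
  moves:
    - [[0,0.0003,0,-0.0003,0,0,0],[0,0.0006,0,-0.0003,0,0,0],[0,0.0009,0,-0.0003,0,0,0],[0,0.0012,0,-0.0003,0,0,0]]

```text
clock: 8.55
position: [0.5778, -0.2797, 0.0316]
tool_rot: [3.142, 0.002, 0.205]
force: [-10.3, -1.8, 7.1]
grip_width: 0.0184
finger_force: 62.0
```

Call:
move_arm:
  moves:
    - [[0,0.0003,0,0,0,0,0],[0,0.0006,0,0,0,0,0],[0,0.0009,0,0,0,0,0],[0,0.0012,0,0,0,0,0]]

```text
clock: 8.95
position: [0.5791, -0.2794, 0.0316]
tool_rot: [3.142, 0.002, 0.205]
force: [-10.8, -2.8, 8.3]
grip_width: 0.0186
finger_force: 62.1
```

```bash
python3 - <<'E'
from h import *
o=bot.observe();print(inpl(o["position"]),o["force"],o["moment"])
E
```

```text
[-0.0581 -0.0008] [-10.8401  -2.8145   8.3247] [-0.4405  2.1155 -0.034 ]
```

Call:
move_arm:
  moves:
    - [[0,0.0003,0,0,0,0,0],[0,0.0006,0,0,0,0,0],[0,0.0009,0,0,0,0,0],[0,0.0012,0,0,0,0,0]]

```text
clock: 9.35
position: [0.5803, -0.2792, 0.0316]
tool_rot: [3.141, 0.002, 0.205]
force: [-10.5, -2.5, 8.2]
grip_width: 0.0183
finger_force: 62.0
```

Call:
move_arm:
  moves:
    - [[0,0.0003,0,0,0,0,0],[0,0.0006,0,0,0,0,0],[0,0.0009,0,0,0,0,0],[0,0.0012,0,0,0,0,0]]

```text
clock: 9.75
position: [0.5814, -0.2789, 0.0316]
tool_rot: [3.142, 0.002, 0.205]
force: [-10.1, -2.0, 7.9]
grip_width: 0.0187
finger_force: 62.0
```

Call:
move_arm:
  moves:
    - [[0,0.0003,0,0,0,0,0],[0,0.0006,0,0,0,0,0],[0,0.0006,0,0,0,0,0]]

```text
clock: 10.05
position: [0.5819, -0.2788, 0.0315]
tool_rot: [-3.142, 0.002, 0.205]
force: [-10.9, -1.9, 7.7]
grip_width: 0.0188
finger_force: 62.1
```

Call:
move_arm:
  moves:
    - [[0,0.0003,0,0,0,0,0],[0,0.0006,0,0,0,0,0],[0,0.0009,0,0,0,0,0]]

```text
clock: 10.35
position: [0.582, -0.2788, 0.0316]
tool_rot: [-3.141, 0.004, 0.204]
force: [-17.2, -2.2, 13.3]
grip_width: 0.0183
finger_force: 62.8
```

Call:
move_arm:
  moves:
    - [[0,0.0003,0,0,0,0,0],[0,0.0006,0,0,0,0,0],[0,0.0009,0,0,0,0,0]]

```text
clock: 10.65
position: [0.582, -0.2788, 0.0316]
tool_rot: [-3.141, 0.005, 0.204]
force: [-22.5, -1.4, 17.4]
grip_width: 0.0187
finger_force: 63.4
```

Call:
move_arm:
  moves:
    - [[0,0.0003,0,0,0,0,0],[0,0.0006,0,0,0,0,0],[0,0.0006,0,0,0,0,0]]

```text
clock: 10.95
position: [0.582, -0.2788, 0.0315]
tool_rot: [-3.141, 0.006, 0.204]
force: [-24.5, -2.5, 19.0]
grip_width: 0.018
finger_force: 63.6
```

It stopped dead at x=0.582 with the force rising, so the face is flush. I'm easing to about 10 N and holding.

Call:
move_arm:
  moves:
    - [[0,-0.0006,0,0,0,0,0],[0,-0.0012,0,-0.0001,0,0,0],[0,-0.0014,0,-0.0001,0,0,0],[0,-0.0014,0,-0.0001,0,0,0]]

```text
clock: 11.35
position: [0.582, -0.2788, 0.0316]
tool_rot: [-3.141, 0.004, 0.204]
force: [-15.7, -1.7, 11.1]
grip_width: 0.0185
finger_force: 62.4
```

```bash
python3 - <<'E'
from h import *
o=bot.observe();print(o["position"],o["tool_rot"],inpl(o["position"]),o["force"],o["moment"])
s=bot.grab_frame("scene")
cv2.imwrite("pics/c6.png",cv2.resize(s[140:250,230:370],None,fx=5,fy=5,interpolation=cv2.INTER_CUBIC)[:,:,::-1])
E
```

```text
[ 0.582  -0.2788  0.0316] [-3.1412  0.0037  0.2041] [-0.0551 -0.0009] [-15.6749  -1.6862  11.0598] [-0.5311  3.2071  0.0418]
```

View pics/c6.png

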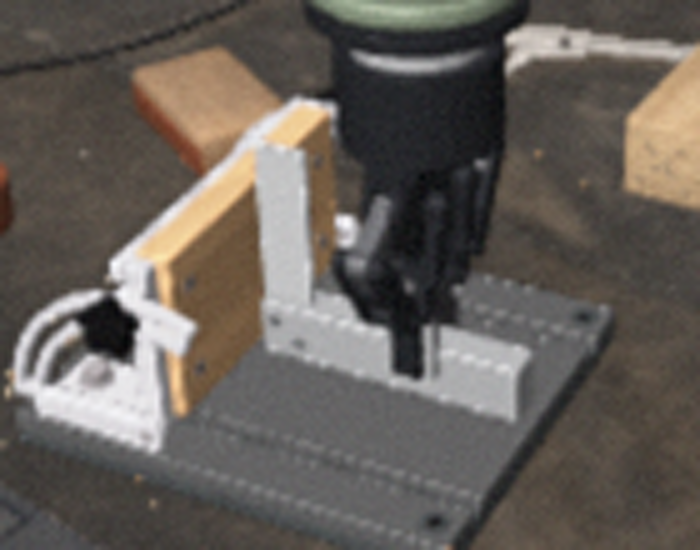

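The blade now lies along the whole face at (265,240), and the board stands upright. I ease a little more and hold.

Call:
move_arm:
  moves:
    - [[0,-0.0006,0,-0.0001,0,0,0],[0,-0.0006,0,-0.0001,0,0,0],[0,-0.0006,0,-0.0001,0,0,0],[0,-0.0006,0,-0.0001,0,0,0],[0,-0.0006,0,-0.0001,0,0,0]]

```text
clock: 11.9
position: [0.582, -0.2788, 0.0316]
tool_rot: [-3.141, 0.003, 0.205]
force: [-12.6, -3.4, 5.5]
grip_width: 0.0189
finger_force: 61.8
```

Call:
move_arm:
  moves:
    - [[0,0,0,0,0,0,0],[0,0,0,0,0,0,0],[0,0,0,0,0,0,0],[0,0,0,0,0,0,0],[0,0,0,0,0,0,0]]

```text
clock: 12.4
position: [0.582, -0.2788, 0.0316]
tool_rot: [-3.141, 0.003, 0.204]
force: [-10.8, -2.4, 5.6]
grip_width: 0.0188
finger_force: 61.8
```

Call:
move_arm:
  moves:
    - [[0,0,0,0,0,0,0],[0,0,0,0,0,0,0],[0,0,0,0,0,0,0],[0,0,0,0,0,0,0],[0,0,0,0,0,0,0]]

```text
clock: 12.9
position: [0.582, -0.2788, 0.0316]
tool_rot: [-3.141, 0.003, 0.204]
force: [-11.7, -3.0, 6.5]
grip_width: 0.0187
finger_force: 61.8
```

Call:
move_arm:
  moves:
    - [[0,0,0,0,0,0,0],[0,-0.004,0,-0.0003,0,0,0],[0,-0.012,0,-0.0003,0,0,0],[0,-0.022,0,-0.0003,0,0,0],[0,-0.035,0,-0.001,0,0,0]]

```text
clock: 13.4
position: [0.5484, -0.285, 0.0325]
tool_rot: [-3.141, 0.0, 0.206]
force: [0.6, -0.9, -4.6]
grip_width: 0.0185
finger_force: 60.5
```

Call:
move_arm:
  moves:
    - [[0,-0.002,0,-0.006,0,0,0],[0,-0.002,0,-0.02,0,0,0],[0,-0.002,0,-0.04,0,0,0],[0,-0.002,0,-0.045,0,0,0]]

```text
clock: 13.8
position: [0.5489, -0.2859, 0.0806]
tool_rot: [3.14, -0.003, 0.206]
force: [1.0, -0.6, -4.0]
grip_width: 0.0188
finger_force: 60.6
```

```bash
python3 - <<'E'
from h import *
o=bot.observe();print(o["position"],o["tool_rot"],o["force"])
go([.4279,-.2618,.072],1.524)
E
```

```text
[ 0.5489 -0.2859  0.0806] [ 3.1395 -0.0034  0.2056] [ 0.9645 -0.6148 -4.0057]
shift [-0.1135 -0.0483  0.0082] turn [ 0.0006 -0.0002 -0.2098]
```

Call:
move_arm:
  moves:
    - [[0,-0.02,-0.01,0,0,0,-0.021],[0,-0.04,-0.02,0,0,0,-0.042],[0,-0.06,-0.028,0,0,0,-0.063],[0,-0.075,-0.034,0,0,0,-0.084],[0,-0.088,-0.039,0,0,0,-0.105]]

```text
clock: 14.3
position: [0.4527, -0.2651, 0.0781]
tool_rot: [3.141, -0.0, 0.871]
force: [0.3, -0.2, -4.9]
grip_width: 0.0185
finger_force: 60.4
```

```bash
python3 - <<'E'
from h import *
go([.4279,-.2618,.072],1.524)
E
```

```text
shift [-0.0134 -0.0211  0.0061] turn [ 0.0001  0.     -0.104 ]
```

Call:
move_arm:
  moves:
    - [[0,-0.003,-0.004,0.001,0,0,-0.021],[0,-0.006,-0.008,0.002,0,0,-0.042],[0,-0.008,-0.012,0.003,0,0,-0.063],[0,-0.011,-0.016,0.004,0,0,-0.084],[0,-0.0134,-0.021,0.006,0,0,-0.104]]

```text
clock: 14.8
position: [0.4289, -0.2621, 0.0721]
tool_rot: [3.14, 0.001, 1.524]
force: [-0.6, -0.6, -4.5]
grip_width: 0.0184
finger_force: 60.5
```

Call:
move_arm:
  moves:
    - [[0,0,0,0.015,0,0,0],[0,0,0,0.035,0,0,0],[0,0,0,0.05,0,0,0],[0,0,0,0.055,0,0,0],[0,0,0,0.055,0,0,0]]

```text
clock: 15.3
position: [0.4286, -0.2617, 0.0165]
tool_rot: [-3.141, -0.0, 1.519]
force: [-0.4, 0.3, -4.9]
grip_width: 0.0184
finger_force: 60.4
```

```bash
python3 - <<'E'
from h import *
o=bot.observe();print(o["position"],o["tool_rot"],o["force"])
t,s=bot.grab_frame("top"),bot.grab_frame("scene")
a=np.hstack([t[120:260,250:390],s[150:290,230:370]])
cv2.imwrite("pics/c7.png",cv2.resize(a,None,fx=2.8,fy=2.8)[:,:,::-1])
E
```

```text
[ 0.4286 -0.2617  0.0165] [-3.1411 -0.0002  1.5189] [-0.4239  0.2599 -4.9121]
```

Touchdown is expected at about 0.0115.

Call:
move_arm:
  moves:
    - [[0,0,0,0.002,0,0,0],[0,0,0,0.004,0,0,0],[0,0,0,0.0045,0,0,0],[0,0,0,0.0045,0,0,0]]

```text
clock: 15.8
position: [0.4285, -0.2618, 0.0122]
tool_rot: [3.142, -0.0, 1.519]
force: [-0.8, -0.8, -4.3]
grip_width: 0.0182
finger_force: 60.4
```

Call:
move_arm:
  moves:
    - [[0,0,0,0.0004,0,0,0],[0,0,0,0.0006,0,0,0],[0,0,0,0.0006,0,0,0]]

```text
clock: 16.1
position: [0.4285, -0.2618, 0.0116]
tool_rot: [-3.142, -0.0, 1.519]
force: [0.8, 0.2, -3.3]
grip_width: 0.0188
finger_force: 60.4
```

Call:
move_arm:
  moves:
    - [[0,0,0,0.0003,0,0,0],[0,0,0,0.0004,0,0,0],[0,0,0,0.0004,0,0,0]]

```text
clock: 16.4
position: [0.4285, -0.2619, 0.0115]
tool_rot: [3.142, 0.0, 1.519]
force: [-2.5, 0.8, 4.7]
grip_width: 0.0187
finger_force: 61.8
```

Call:
move_arm:
  moves:
    - [[0.35,0,0,0,0,0,0],[0.6,0,0,0,0,0,0],[0.6,0,0,0,0,0,0],[0.6,0,0,0,0,0,0]]

```text
clock: 16.8
position: [0.4285, -0.2619, 0.0112]
tool_rot: [3.141, 0.0, 1.519]
force: [-0.1, -1.1, -0.7]
grip_width: 0.0512
finger_force: 0.0
```

Call:
move_arm:
  moves:
    - [[0.6,0,0,-0.02,0,0,0],[0.6,0,0,-0.06,0,0,0],[0.6,0,0,-0.11,0,0,0],[0.6,0,0,-0.15,0,0,0],[0.6,0,0,-0.15,0,0,0]]

```text
clock: 17.3
position: [0.4304, -0.2629, 0.1659]
tool_rot: [3.135, 0.003, 1.518]
force: [0.0, 0.8, -0.5]
grip_width: 0.0513
finger_force: 0.0
```

Call:
move_arm:
  moves:
    - [[0.6,-0.04,0,-0.02,0,0,0],[0.6,-0.08,0,-0.05,0,0,0],[0.6,-0.12,0,-0.05,0,0,0],[0.6,-0.16,0,-0.05,0,0,0],[0.6,-0.2,0,-0.05,0,0,0]]

```text
clock: 17.8
position: [0.4175, -0.4632, 0.2109]
tool_rot: [-3.141, 0.0, 1.518]
force: [0.3, 0.6, -0.0]
grip_width: 0.0514
finger_force: 0.0
```

```bash
python3 - <<'E'
from h import *
o=bot.observe();print(o["position"],o["force"])
t,s=bot.grab_frame("top"),bot.grab_frame("scene")
a=np.hstack([t[110:280,250:400],s[140:310,230:400]])
cv2.imwrite("pics/c8.png",cv2.resize(a,None,fx=2.5,fy=2.5)[:,:,::-1])
E
```

```text
[ 0.4175 -0.4632  0.2109] [ 0.3287  0.6436 -0.037 ]
```

View pics/c8.png

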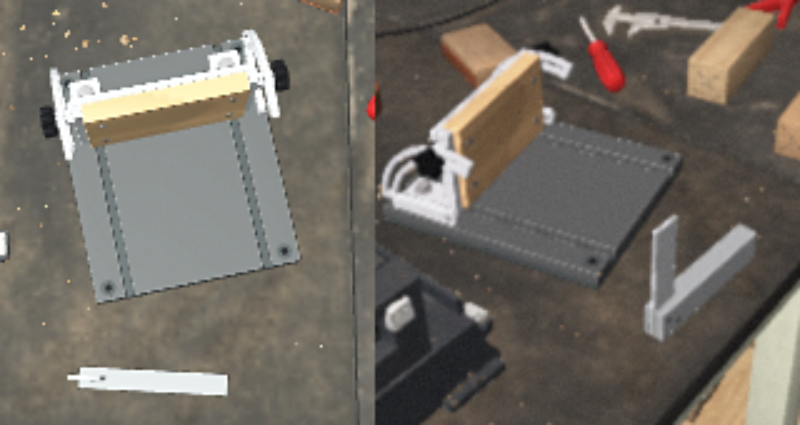

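The square stands upright on the bench, at (150,380) in the top half of the crop, and the fence stands upright at (165,105). I'm handing in.

```bash
python3 -c "
from workcell import bot
print(bot.job_done())"
```

```text
the job is handed in; nothing more can be done
None
```

I handed the job in at about 18 s. The square swung the fence back and was held flush for about 1.5 s at 10–12 N on each face (peak push about 25 N), then put back upright on the bench. The fence looks square in the final pictures, though they are too coarse to confirm its exact angle.

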